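# Back off the ratchet on the finished cheese press

## Robot

A 7-joint arm with a two-finger parallel gripper is mounted at the origin on the work surface. World frame = base frame: x ahead of the robot, y to its left, z up, the work surface at z = 0. Lengths are in mm, angles in rad, forces in N, time in s.
With the tool pointing down it reaches from about 400 to 875 mm from the base axis. Payload 4.4 kg.
Tool frame: the origin (TCP) lies at the very end of the fingers, on their centre line; the grasp point (between the pads) lies 19 mm behind it; z points along the fingers, y is the direction in which the jaws open and shut (so a half turn about z gives the same grasp; the last joint's range is limited). The gripper opens to 85 mm and grips with 20 to 120 N. Pads are 22 mm wide; open, the fingers measure 114 mm over their backs; the gripper's body (76 mm by 85 mm) begins 54 mm behind the grasp point. The pads swing forward as they close: fully open they stand 13 mm farther back than shut.
Start: joints at [1.264, 0.628, 0.038, 1.517, -0.027, 0.996, -0.02], TCP at [155.039, -631.253, 231.313] pointing down, gripper open.
Joint ranges: [-3.06, 3.06], [-0.37, 2.12], [-1.25, 1.32], [0.18, 2.47], [-1.1, 4.24], [0.23, 1.98], [-2.94, 2.94]. Speed limits (rad/s): [2.57, 2.57, 3.14, 3.14, 3.14, 3.14, 3.14].

## Interface

Orientations are given as [roll, pitch, yaw] about the fixed x, y, z axes, in that order (R = Rz(yaw) Ry(pitch) Rx(roll)).
In Python, from cell import read_state, get_image, finish_job gives the robot as it stands.
- The arm moves only by the tool carry_out, never from a script. Its argument "series" is a list that holds one entry, the list of rows, each a list of 7 numbers: the shift along the tool's x, y, z in cm, then the turn, a rotation vector about the tool's x, y, z in rad, then the finger opening in cm, from 0 to 8.54. In form: [[[x, y, z, wx, wy, wz, grip], ...]]. A call has 1 to 5 rows; each row is the pose to reach, as a shift and turn from the pose commanded when the call began, along the tool's axes at that moment; what a row does not reach only later rows make up. A row lasts 1/12 s, in which the tool goes at most 41.7 mm and 7.16 degrees, less where a joint would pass 70% of its speed; a pose out of reach is approached as far as the arm can. A call with a gripper value outside its range is refused whole. The fingers move at their own pace and stop on an object; the grip force is fixed at half the most. Time passes only in rows, so rows that repeat a pose let the fingers close. It gives the time, the measured TCP pose, the force and the opening at its end, in the units of the state.
- read_state(): the state, without advancing time (a new reading comes with each control period).
- get_image(name): name is "scene" or "side" or "wrist"; returns a dict with "img" (420x560x3 uint8, blue, green, red), "z_map" (420x560 float32, mm along the optical axis (not along the pixel's ray), 0 where there is no reading), "mtx" (3x3 intrinsics, pixels), "T" (4x4, takes a point from camera to world coordinates); the wrist camera has in their place "T_tool_cam" (4x4, takes a point from camera to tool coordinates, whose origin is the TCP and whose axes are the flange's). Camera axes: x right, y down, z forward; pixel columns grow to the right and rows downward; lengths in mm; the calibration is good to about 2 mm. A picture is of the moment at which its call begins: read the wrist's pose just before it.
- finish_job(): hands the job in, once; it reports no verdict.
The state is a dict: "clock": time; "qpos": joint angles; "qd": joint speeds; "tau": joint torques, N m; "eef_pos": TCP position; "tool_rot": TCP orientation; "force": force on the tool from outside, world axes, zero at the start; "torque": the same for the moment, N m; "width": finger opening in mm.
Only numpy, scipy, OpenCV 4.12 (cv2) and the standard library are available. Lean on these libraries where they do the work, as an engineer would, in place of code of your own. Each camera call takes 0.05 s, during which the arm holds its last target.

## Task

The cheese in the blue mould has been pressed long enough: take the red knob of that press's pawl, lift the pawl off the ratchet wheel and hold it up until the jaw has backed off all the way, then let the pawl down onto the wheel again and let go. The press with the white mould must stay clamped, with its pawl down.

Things in the scene. Friction and masses are not known exactly. Their poses are not given: they have to be found in the camera images.
- blue_knob (a point): centre of the red ball (30 mm) ending the pawl of the press with the BLUE mould, 133 mm above the table. x: level along the bed from mould to knob; y across; z up. The arm (12 mm wide) leaves the ball to -x, to its y-axis hinge at (-130, 0, 2) mm. Pinch from above, closing along y: beside and below it is free. 15 mm up frees the tooth; lift 30 to 40, stop at 60; 4 to 9 N; springs down when freed.
- blue_jaw (a joint): travel (m) of the round steel jaw of the press with the blue mould: 0 = clamped, as at the start; 0.0305 = fully back, at its stop beside the wheel. Geared to the ratchet wheel; a spring drives it back in about 1 s while the pawl is up. A pawl let down early catches on a tooth on the way (one every 10 mm). Lifting the ball 35 mm moves it only some 4 mm towards the hinge.
- white_knob (a point): same point, axes and sizes on the identical press with the WHITE mould. Each press: aluminium bed 290 x 130 mm; at one end a mould 96 mm across lying in a cradle (top at 125 mm), at the other a brass ratchet wheel, 84 mm across, level axle, between grey cheeks with a dark pawl over it (highest point 147 mm); the ball overhangs that end of the bed by 15 mm.
- white_jaw (a joint): the same travel for the press with the white mould; it starts at 0 (clamped).

How it is judged (in metres and radians):
At the end, for the whole second after the job is handed in: The jaw of the press with the blue mould is backed off by more than 27 mm of its 30.5 mm, its pawl is down on the wheel again (knob within 10 mm of where it began), and the press with the white mould is still clamped (jaw within 4 mm, knob within 10 mm of where they began) (value of joint blue_jaw above 0.027 m and distance of each of blue_knob, white_knob from where it was at the start of the episode below 0.01 m and value of joint white_jaw below 0.004 m); the robot touches nothing.
It fails at once if the pawl of the press with the white mould is lifted (distance of white_knob from where it was at the start of the episode above 0.012 m).
It fails at once if the press with the white mould lets go (value of joint white_jaw above 0.006 m).
It also fails if it takes over 32 s, if anything falls off the work surface, if the arm or the gripper's body presses on something with over 40 N, if the wrist force passes 120 N, or if a joint passes its speed limit or range.

## Working session

There is one attempt and no reset: what is moved stays moved. The work goes in short steps, Python scripts to look and compute and a tool call to move; the robot and the scene stay as the last step left them, time stands still between calls to the robot, and variables do not carry over. Pictures are saved under pics/ and viewed, and the job is handed in when it is done.

Besides the shell and the picture viewer there is one more tool, called after "Call:" as name(argument=value, ...), one argument or row to a line, values as JSON. carry_out: Moves the arm, as the interface text tells. Its arguments: {"type":"object","properties":{"series":{"type":"array","items":{"type":"array","items":{"type":"array","items":{"type":"number"}}}}},"required":["series"]}

```bash
mkdir -p pics; ls; python3 - <<'E'
from cell import *
import cv2,numpy as np
s=read_state();print(s)
for n in("scene","side","wrist"):
    d=get_image(n);cv2.imwrite(f"pics/{n}0.png",d["img"]);np.savez(f"{n}0.npz",**d)
    print(n,d["mtx"],d.get("T",d.get("T_tool_cam")))
E
```

```text
pics
{'clock': 0.0, 'qpos': array([ 1.2641746 ,  0.6293356 ,  0.03843072,  1.51837875, -0.02697813,
        0.99631193, -0.02001015]), 'qd': array([-0.00029453, -0.00072767,  0.00014325, -0.00125114, -0.00035672,
        0.00103218, -0.0008907 ]), 'tau': array([ 2.27233586e-04, -5.63398933e+01,  1.22643001e+00, -1.93441808e+01,
        1.10843580e-02,  1.07665957e-02, -4.68893489e-06]), 'eef_pos': array([ 154.90195367, -630.61893967,  230.39228491]), 'tool_rot': array([-3.13967712e+00,  3.68633156e-05,  2.40832360e-01]), 'force': array([0.21211712, 0.62221158, 0.46933489]), 'torque': array([ 0.06707181,  0.02375873, -0.03854759]), 'width': 85.2162107311153}
scene [[449.68381058   0.         279.01480771]
 [  0.         449.68381058 216.7580788 ]
 [  0.           0.           1.        ]] [[ 5.11604755e-01  6.38243702e-01 -5.75243906e-01  1.01429518e+03]
 [ 8.59220878e-01 -3.79839891e-01  3.42726043e-01 -3.38659740e+02]
 [ 2.42156301e-04 -6.69601847e-01 -7.42720208e-01  7.84283609e+02]
 [ 0.00000000e+00  0.00000000e+00  0.00000000e+00  1.00000000e+00]]
side [[495.76628857   0.         276.25908738]
 [  0.         495.76628857 211.93055874]
 [  0.           0.           1.        ]] [[ 8.54599856e-01 -3.20392546e-01  4.08665760e-01  1.09404417e+02]
 [-5.19178725e-01 -5.43242482e-01  6.59803802e-01 -5.74662267e+02]
 [ 1.06083821e-02 -7.76038802e-01 -6.30595941e-01  6.44625581e+02]
 [ 0.00000000e+00  0.00000000e+00  0.00000000e+00  1.00000000e+00]]
wrist [[294.19697999   0.         279.79172606]
 [  0.         294.19697999 203.59426242]
 [  0.           0.           1.        ]] [[-1.10418708e-03 -9.64471193e-01 -2.64185728e-01  6.70779157e+01]
 [ 9.99999337e-01 -1.15106520e-03  2.26464836e-05  6.71722009e-01]
 [-3.25936879e-04 -2.64185528e-01  9.64471825e-01 -1.43873913e+02]
 [ 0.00000000e+00  0.00000000e+00  0.00000000e+00  1.00000000e+00]]
```

View pics/scene0.png

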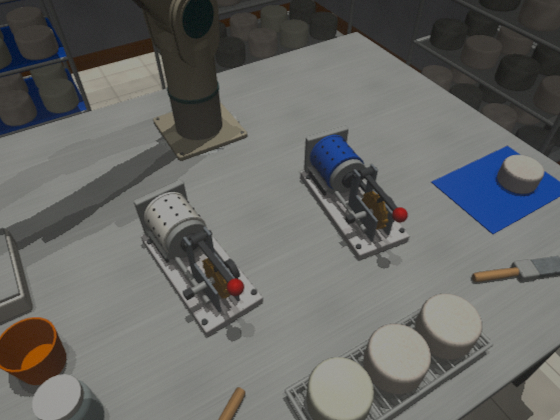

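View pics/side0.png

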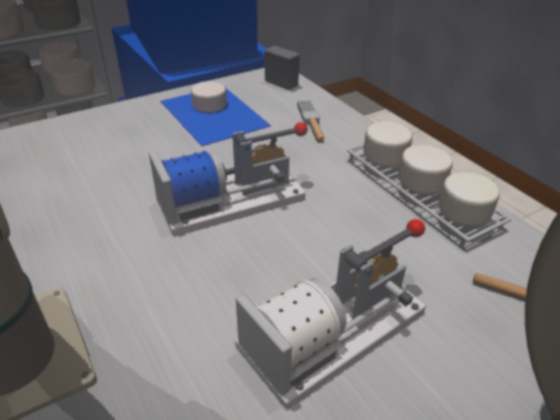

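```bash
cat > h.py <<'E'
import numpy as np,cv2
def red(d,minA=25):
    h=cv2.cvtColor(d["img"],cv2.COLOR_BGR2HSV)
    m=(((h[...,0]<8)|(h[...,0]>172))&(h[...,1]>140)&(h[...,2]>60)).astype(np.uint8)
    n,l,st,c=cv2.connectedComponentsWithStats(m)
    return [(c[i],st[i]) for i in range(1,n) if st[i][4]>minA]
def ray(d,p,T):
    v=T[:3,:3]@np.linalg.inv(d["mtx"])@[p[0],p[1],1]
    return T[:3,3],v
def onz(d,p,z,T):
    o,v=ray(d,p,T);return o+v*(z-o[2])/v[2]
E
python3 - <<'E'
from h import *
for n in("scene","side"):
    d=np.load(f"{n}0.npz")
    for c,st in red(d):
        u,v=c.round().astype(int);z=d["z_map"][v,u]
        o,r=ray(d,c,d["T"])
        print(n,c,st,onz(d,c,133,d["T"]).round(1),"depth",(o+r*(z+13)).round(1))
E
```

```text
scene [399.63758389 213.83892617] [393 208  14  13 149] [624.3 169.2 133. ] depth [627.5 164.9 138.4]
scene [234.53773585 286.30188679] [227 278  16  17 212] [ 608.6 -185.5  133. ] depth [ 609.9 -186.   135.1]
side [300.43283582 126.53731343] [296 123  10   8  67] [630.4 175.7 133. ] depth [625.9 169.2 137.4]
side [415.94219653 226.4566474 ] [408 220  16  15 173] [ 612.9 -183.2  133. ] depth [ 609.7 -185.7  136.3]
```

```bash
python3 - <<'E'
from h import *
P=[]
for n in("scene","side"):
    d=np.load(f"{n}0.npz");Z=d["z_map"].astype(float)
    v,u=np.mgrid[:420,:560]
    K=d["mtx"];X=np.stack([(u-K[0,2])/K[0,0]*Z,(v-K[1,2])/K[1,1]*Z,Z],-1)[Z>0]
    col=d["img"][Z>0]
    W=X@d["T"][:3,:3].T+d["T"][:3,3]
    for name,k in(("blue",(625,169)),("white",(610,-185.5))):
        r=np.hypot(*(W[:,:2]-k).T)
        for lo,hi in((12,155),(12,40)):
            s=(r<310)&(W[:,2]>lo)&(W[:,2]<hi)&(W[:,0]<k[0]+40)
            a=cv2.minAreaRect(W[s][:,:2].astype(np.float32));print(n,name,lo,hi,s.sum(),a)
    hsv=cv2.cvtColor(d["img"],cv2.COLOR_BGR2HSV)[Z>0]
    s=(np.hypot(*(W[:,:2]-(625,169)).T)<310)&(W[:,2]>30)&(hsv[:,0]>105)&(hsv[:,0]<130)&(hsv[:,1]>150)&(W[:,0]<560)
    c=W[s];m=np.median(c,0);e=(625,169)-m[:2];print("mould",s.sum(),m.round(1),np.arctan2(e[1],e[0]),c.min(0).round(),c.max(0).round())
E
```

```text
scene blue 12 155 7639 ((464.3902587890625, 67.14572143554688), (372.2897644042969, 320.2901306152344), 81.75003814697266)
scene blue 12 40 2530 ((458.0212707519531, 62.693511962890625), (381.425537109375, 295.1020812988281), 85.66143798828125)
scene white 12 155 10413 ((467.5406799316406, -196.17327880859375), (324.2681579589844, 619.8018798828125), 4.280813694000244)
scene white 12 40 3433 ((467.7744140625, -179.54031372070312), (321.1973876953125, 586.7251586914062), 4.268917560577393)
mould 973 [386.3 175.9 118.3] -0.0290189677747654 [335. 143.  65.] [434. 230. 129.]
side blue 12 155 9506 ((478.2857666015625, 179.76766967773438), (129.8162841796875, 317.8890686035156), 82.71543884277344)
side blue 12 40 2832 ((465.08074951171875, 181.7230224609375), (128.56332397460938, 290.3161926269531), 84.0513916015625)
side white 12 155 16990 ((460.833251953125, -185.635009765625), (317.42877197265625, 602.6907348632812), 3.2442193031311035)
side white 12 40 4670 ((456.2062683105469, -181.89654541015625), (308.9922790527344, 603.2213134765625), 1.5488215684890747)
mould 1209 [381.6 169.4 115.6] -0.0017918874570750068 [338. 143.  91.] [423. 209. 126.]
```

```bash
python3 - <<'E'
from h import *
a=np.load("scene0.npz")["img"][110:270,270:430];b=np.load("side0.npz")["img"][90:250,140:340]
cv2.imwrite("pics/c1.png",np.hstack([cv2.resize(a,(400,400)),cv2.resize(b,(400,320))if 0 else cv2.resize(b[:,:160],(400,400))]))
E
```

Call:
carry_out(
  series=[
    [[3.8, -1.2, 0, 0, 0, 0.07, 8.5], [7.6, -2.4, 0, 0, 0, 0.14, 8.5], [11.4, -3.6, 0, 0, 0, 0.21, 8.5], [15.2, -4.8, 0, 0, 0, 0.28, 8.5], [19, -6, 0, 0, 0, 0.34, 8.5]],
  ],
)

```text
clock: 0.57
eef_pos: [326.5, -526.4, 231.0]
tool_rot: [-3.141, 0.0, -0.103]
force: [0.2, -0.1, 0.1]
width: 84.8
```

Call:
carry_out(
  series=[
    [[1.2, -3.8, 0, 0, 0, 0, 8.5], [2.4, -7.6, 0, 0, 0, 0, 8.5], [3.6, -11.4, 0, 0, 0, 0, 8.5], [4.8, -15.2, 0, 0, 0, 0, 8.5], [6, -19, 0, 0, 0, 0, 8.5]],
  ],
)

```text
clock: 0.98
eef_pos: [404.1, -342.6, 231.2]
tool_rot: [-3.141, 0.0, -0.099]
force: [1.5, 0.5, -0.2]
width: 84.9
```

Call:
carry_out(
  series=[
    [[1.2, -3.8, 0, 0, 0, 0, 8.5], [2.4, -7.6, 0, 0, 0, 0, 8.5], [3.6, -11.4, 0, 0, 0, 0, 8.5], [4.8, -15.2, 0, 0, 0, 0, 8.5], [6, -19, 0, 0, 0, 0, 8.5]],
  ],
)

```text
clock: 1.4
eef_pos: [482.6, -159.5, 231.3]
tool_rot: [-3.142, 0.0, -0.099]
force: [0.9, -0.5, -1.2]
width: 85.0
```

Call:
carry_out(
  series=[
    [[1.2, -3.8, 0, 0, 0, 0, 8.5], [2.4, -7.6, 0, 0, 0, 0, 8.5], [3.6, -11.4, 0, 0, 0, 0, 8.5], [4.8, -15.2, 0, 0, 0, 0, 8.5], [6, -19, 0, 0, 0, 0, 8.5]],
  ],
)

```text
clock: 1.82
eef_pos: [561.1, 23.7, 231.3]
tool_rot: [3.141, 0.0, -0.099]
force: [1.1, -0.6, 1.0]
width: 85.0
```

Call:
carry_out(
  series=[
    [[1.2, -3.8, 0, 0, 0, 0, 8.5], [2.4, -7.6, 0, 0, 0, 0, 8.5], [3.6, -11.4, 0, 0, 0, 0, 8.5], [4.5, -15, 0, 0, 0, 0, 8.5], [4.5, -15, 0, 0, 0, 0, 8.5]],
  ],
)

```text
clock: 2.23
eef_pos: [621.1, 177.8, 230.5]
tool_rot: [-3.134, -0.0, -0.088]
force: [0.2, 1.5, -0.7]
width: 84.8
```

Call:
carry_out(
  series=[
    [[0, 0, 0, 0, 0, 0, 8.5], [0, 0, 0, 0, 0, 0, 8.5], [0, 0, 0, 0, 0, 0, 8.5]],
  ],
)

```text
clock: 2.48
eef_pos: [620.2, 164.3, 231.2]
tool_rot: [3.14, 0.0, -0.102]
force: [-0.4, -0.8, 0.6]
width: 85.3
```

```bash
cat >> h.py <<'E'
from scipy.spatial.transform import Rotation as R
def toolT(s):
    T=np.eye(4);T[:3,:3]=R.from_euler('xyz',s["tool_rot"]).as_matrix();T[:3,3]=s["eef_pos"];return T
E
python3 - <<'E'
from cell import *
from h import *
s=read_state();d=get_image("wrist");cv2.imwrite("pics/w1.png",d["img"]);np.savez("w1.npz",**d)
print(s["eef_pos"],s["tool_rot"],s["qpos"])
Tt=toolT(s);T=Tt@d["T_tool_cam"]
for c,st in red(d):
    u,v=c.round().astype(int);z=d["z_map"][v,u];o,r=ray(d,c,T)
    w=onz(d,c,133,T);q=o+r*(z+13)
    print(c,st,w.round(1),q.round(1),"tool",(np.linalg.inv(Tt)@np.r_[w,1]).round(1))
E
```

```text
[620.2037782  164.31156666 231.17042971] [ 3.13998513e+00  4.88610121e-04 -1.01556314e-01] [-0.36263371  0.61821939  0.09961774  1.5431425  -0.06767267  0.98468821
 -1.91618494]
[275.69910515 200.26510067] [260 184  33  34 894] [624.4 166.7 133. ] [624.9 166.6 135. ] tool [ 4.  -2.9 98.2  1. ]
```

View pics/w1.png

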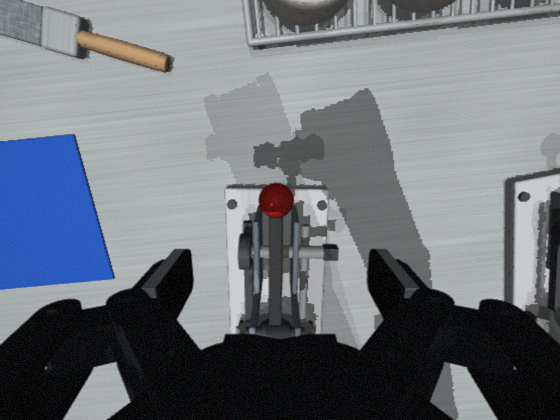

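Call:
carry_out(
  series=[
    [[0.4, -0.3, 2, 0, 0, 0, 7], [0.4, -0.3, 5, 0, 0, 0, 6], [0.4, -0.3, 8, 0, 0, 0, 6], [0.4, -0.3, 10.5, 0, 0, 0, 6], [0.4, -0.3, 11.9, 0, 0, 0, 6]],
  ],
)

```text
clock: 2.95
eef_pos: [622.9, 166.8, 109.6]
tool_rot: [3.139, 0.004, -0.102]
force: [-0.5, -0.3, 0.2]
width: 59.8
```

Call:
carry_out(
  series=[
    [[0, 0, 0, 0, 0, 0, 6], [0, 0, 0, 0, 0, 0, 6]],
  ],
)

```text
clock: 3.12
eef_pos: [624.5, 167.6, 112.2]
tool_rot: [3.141, 0.001, -0.101]
force: [-0.3, -0.2, 0.5]
width: 59.9
```

```bash
python3 - <<'E'
from cell import *
from h import *
s=read_state();d=get_image("wrist");cv2.imwrite("pics/w2.png",d["img"])
print(s["eef_pos"],s["tool_rot"],s["force"])
Tt=toolT(s);T=Tt@d["T_tool_cam"]
for c,st in red(d):
    w=onz(d,c,133,T);print(c,st,w.round(1),"tool",(np.linalg.inv(Tt)@np.r_[w,1]).round(1))
E
```

```text
[624.54985838 167.61904787 112.18116418] [ 3.14069548e+00  9.32996702e-04 -1.01003105e-01] [-0.3372428  -0.17940401  0.47806834]
[280.48338369 274.98821752] [ 249  242   64   67 3310] [623.7 166.9 133. ] tool [ -0.8   0.9 -20.8   1. ]
```

View pics/w2.png

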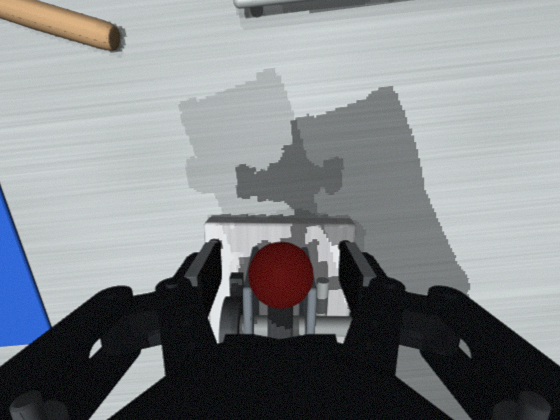

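The knob, at (280,275), sits centred between the pads at about 1 mm error. I close now.

Call:
carry_out(
  series=[
    [[0, 0, 0, 0, 0, 0, 2], [0, 0, 0, 0, 0, 0, 2], [0, 0, 0, 0, 0, 0, 2], [0, 0, 0, 0, 0, 0, 2], [0, 0, 0, 0, 0, 0, 2]],
  ],
)

```text
clock: 3.58
eef_pos: [625.6, 167.2, 113.9]
tool_rot: [3.14, -0.002, -0.1]
force: [-1.6, -3.9, 5.9]
width: 27.3
```

```bash
python3 - <<'E'
from cell import *
from h import *
s=read_state()
print(s["eef_pos"],s["width"],s["force"])
ims=[]
for n in("wrist","side","scene"):
    d=get_image(n)
    if n=="wrist": cv2.imwrite("pics/w3.png",d["img"])
    T=toolT(s)@d["T_tool_cam"] if n=="wrist" else d["T"]
    for c,st in red(d,8): print(n,c,st,onz(d,c,133,T).round(1))
    if n!="wrist":
        x=300 if n=="side" else 400;y=126 if n=="side" else 214
        ims.append(cv2.resize(d["img"][y-50:y+50,x-50:x+50],(400,400),interpolation=cv2.INTER_CUBIC))
cv2.imwrite("pics/s3.png",np.hstack(ims))
E
```

```text
[625.60956106 167.16543405 113.87432074] 27.301258918707283 [-1.60216646 -3.93000612  5.94589528]
wrist [279.92049808 274.48754789] [ 250  243   60   64 3132] [624.1 166.7 133. ]
side [415.93641618 226.4566474 ] [408 220  16  15 173] [ 612.9 -183.2  133. ]
scene [402.52       215.46666667] [399 209   8  13  75] [630.4 171.1 133. ]
scene [234.51207729 286.20289855] [227 278  16  17 207] [ 608.4 -185.5  133. ]
```

View pics/w3.png

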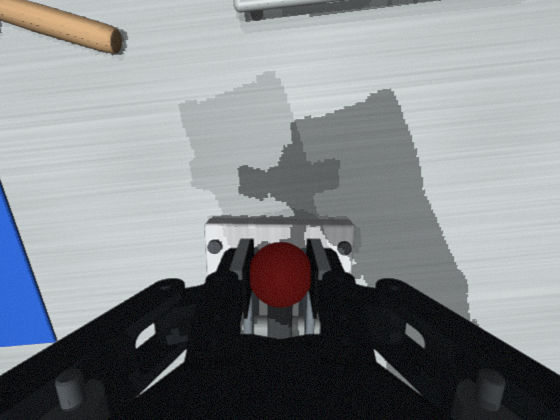

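View pics/s3.png

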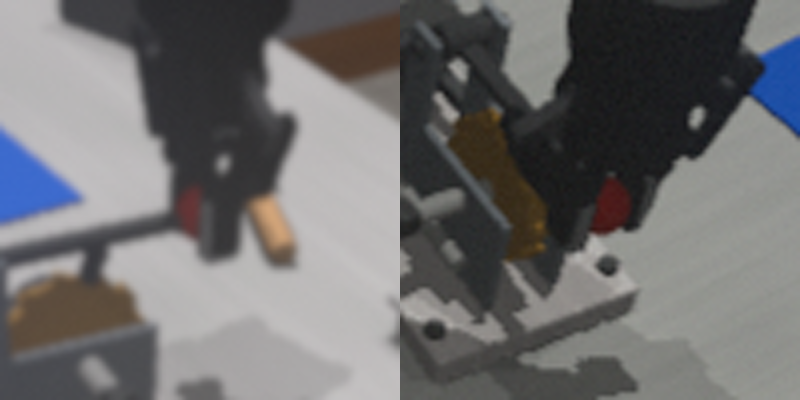

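Call:
carry_out(
  series=[
    [[0, 0, -0.8, 0, 0, 0, 2], [-0.1, 0, -1.6, 0, 0, 0, 2], [-0.2, 0, -2.4, 0, 0, 0, 2], [-0.3, 0, -3.2, 0, 0, 0, 2], [-0.4, 0, -3.6, 0, 0, 0, 2]],
  ],
)

```text
clock: 4.15
eef_pos: [616.8, 168.1, 148.0]
tool_rot: [3.138, 0.008, -0.097]
force: [-5.7, -5.2, -5.3]
width: 26.9
```

Call:
carry_out(
  series=[
    [[0, 0, 0, 0, 0, 0, 2], [0, 0, 0, 0, 0, 0, 2], [0, 0, 0, 0, 0, 0, 2], [0, 0, 0, 0, 0, 0, 2], [0, 0, 0, 0, 0, 0, 2]],
  ],
)

```text
clock: 4.57
eef_pos: [616.9, 168.1, 147.2]
tool_rot: [3.138, 0.008, -0.096]
force: [-4.7, -5.4, -3.5]
width: 27.0
```

Call:
carry_out(
  series=[
    [[0, 0, 0, 0, 0, 0, 2], [0, 0, 0, 0, 0, 0, 2], [0, 0, 0, 0, 0, 0, 2], [0, 0, 0, 0, 0, 0, 2], [0, 0, 0, 0, 0, 0, 2]],
  ],
)

```text
clock: 4.98
eef_pos: [616.9, 168.1, 147.2]
tool_rot: [3.138, 0.008, -0.096]
force: [-4.6, -5.9, -3.7]
width: 26.7
```

```bash
python3 - <<'E'
from cell import *
from h import *
s=read_state()
print(s["clock"],s["eef_pos"],s["width"],s["force"])
ims=[]
for n in("wrist","side","scene"):
    d=get_image(n)
    T=toolT(s)@d["T_tool_cam"] if n=="wrist" else d["T"]
    for c,st in red(d,8): print(n,c,st,onz(d,c,168,T).round(1))
    if n!="wrist":
        x,y=(240,170) if n=="side" else (360,190)
        for I in(np.load(n+"0.npz")["img"],d["img"]):
            ims.append(cv2.resize(I[y-70:y+70,x-90:x+90],(400,300),interpolation=cv2.INTER_CUBIC))
cv2.imwrite("pics/s4.png",np.vstack([np.hstack(ims[:2]),np.hstack(ims[2:])]))
E
```

```text
4.9833 [616.90453889 168.09980191 147.18728795] 26.661317287491393 [-4.61730728 -5.8670918  -3.65087934]
wrist [279.92067797 257.49694915] [ 251  227   58   62 2950] [625.1 166.8 168. ]
side [415.95402299 226.5       ] [408 220  16  15 174] [ 578.4 -210.1  168. ]
scene [403.53153153 204.25225225] [399 197  10  15 111] [630.1 164.6 168. ]
scene [234.46634615 286.22596154] [227 278  16  17 208] [ 630.2 -193.8  168. ]
```

View pics/s4.png

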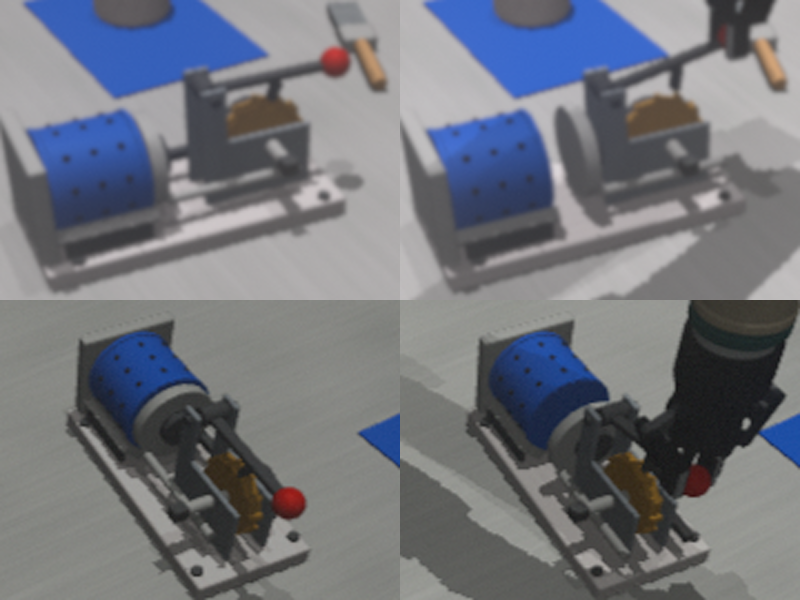

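Call:
carry_out(
  series=[
    [[0, 0, 0, 0, 0, 0, 2], [0, 0, 0, 0, 0, 0, 2], [0, 0, 0, 0, 0, 0, 2], [0, 0, 0, 0, 0, 0, 2], [0, 0, 0, 0, 0, 0, 2]],
  ],
)

```text
clock: 5.55
eef_pos: [616.9, 168.1, 147.2]
tool_rot: [3.138, 0.008, -0.096]
force: [-5.4, -6.1, -5.0]
width: 27.0
```

Call:
carry_out(
  series=[
    [[0, 0, 0, 0, 0, 0, 2], [0, 0, 0, 0, 0, 0, 2], [0, 0, 0, 0, 0, 0, 2], [0, 0, 0, 0, 0, 0, 2], [0, 0, 0, 0, 0, 0, 2]],
  ],
)

```text
clock: 5.97
eef_pos: [616.9, 168.1, 147.2]
tool_rot: [3.138, 0.008, -0.096]
force: [-4.6, -6.0, -4.9]
width: 27.1
```

```bash
python3 - <<'E'
from cell import *
from h import *
d=get_image("side");o=np.load("side0.npz")
I=d["img"][90:230,140:320];cv2.imwrite("pics/s5.png",cv2.resize(I,(720,560),interpolation=cv2.INTER_CUBIC))
np.savez("side5.npz",**d)
# along-axis position of jaw face via depth: points z 60..110 near axis
ax=np.array([np.cos(-.1),np.sin(-.1)]);pe=np.array([-ax[1],ax[0]])
for q in(o,d):
    Z=q["z_map"].astype(float);v,u=np.mgrid[:420,:560];K=q["mtx"]
    X=np.stack([(u-K[0,2])/K[0,0]*Z,(v-K[1,2])/K[1,1]*Z,Z],-1)[Z>0]
    W=X@q["T"][:3,:3].T+q["T"][:3,3]
    e=W[:,:2]-(624.5,166.7);a=e@ax;b=e@pe
    s=(abs(b)<50)&(W[:,2]>60)&(W[:,2]<135)&(a>-260)&(a<-80)
    print(np.histogram(a[s],bins=np.arange(-260,-79,6)))
E
```

```text
(array([145, 141, 144, 138, 141, 135, 142, 139, 133, 146,  98, 130, 116,
         3,  31,   0,   0,   0,   0,  68, 184, 151,  95,  69,  37,  63,
        87,  86,  91, 110]), array([-260, -254, -248, -242, -236, -230, -224, -218, -212, -206, -200,
       -194, -188, -182, -176, -170, -164, -158, -152, -146, -140, -134,
       -128, -122, -116, -110, -104,  -98,  -92,  -86,  -80]))
(array([141, 141, 145, 142, 140, 136, 141, 140, 132, 148,  39,   0,   0,
         0,   0, 304, 132, 111,   3,  70, 152, 141,  95,  67,  38,  56,
        82,  84,  90, 102]), array([-260, -254, -248, -242, -236, -230, -224, -218, -212, -206, -200,
       -194, -188, -182, -176, -170, -164, -158, -152, -146, -140, -134,
       -128, -122, -116, -110, -104,  -98,  -92,  -86,  -80]))
```

View pics/s5.png

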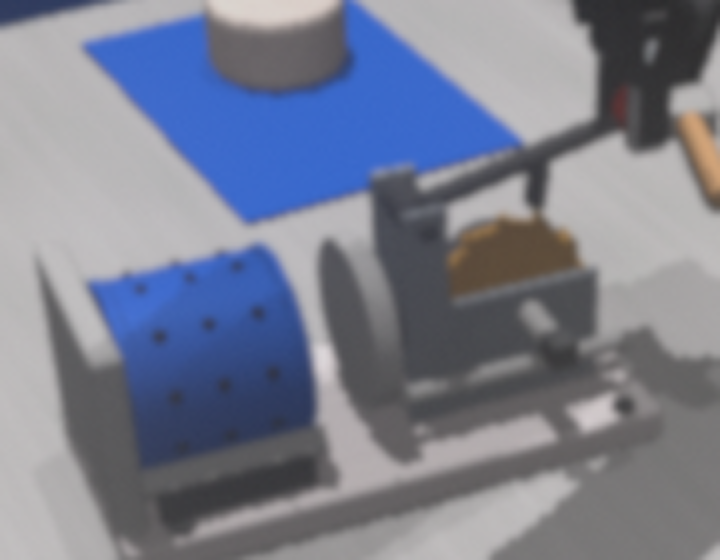

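Call:
carry_out(
  series=[
    [[0.1, 0, 0.7, 0, 0, 0, 2], [0.2, 0, 1.4, 0, 0, 0, 2], [0.3, 0, 2.1, 0, 0, 0, 2], [0.4, 0, 2.8, 0, 0, 0, 2], [0.4, 0, 3.1, 0, 0, 0, 2]],
  ],
)

```text
clock: 6.43
eef_pos: [626.2, 167.4, 117.9]
tool_rot: [3.141, -0.003, -0.103]
force: [0.5, -5.7, 10.6]
width: 27.1
```

Call:
carry_out(
  series=[
    [[0, 0, 0, 0, 0, 0, 2], [0, 0, 0, 0, 0, 0, 2]],
  ],
)

```text
clock: 6.6
eef_pos: [626.3, 167.4, 118.9]
tool_rot: [3.141, -0.003, -0.103]
force: [1.3, -5.6, 3.4]
width: 26.9
```

```bash
python3 - <<'E'
from cell import *
from h import *
s=read_state();d=get_image("wrist")
print(s["eef_pos"],s["force"])
for c,st in red(d,8): print(c,st,onz(d,c,133,toolT(s)@d["T_tool_cam"]).round(1))
d=get_image("side");cv2.imwrite("pics/s6.png",cv2.resize(d["img"][90:230,160:340],(720,560),interpolation=cv2.INTER_CUBIC))
E
```

```text
[626.31530094 167.38047774 118.91456052] [ 1.34301671 -5.5850451   3.40059253]
[280.28541882 270.94691486] [ 251  240   58   63 2901] [623.9 166.8 133. ]
```

View pics/s6.png

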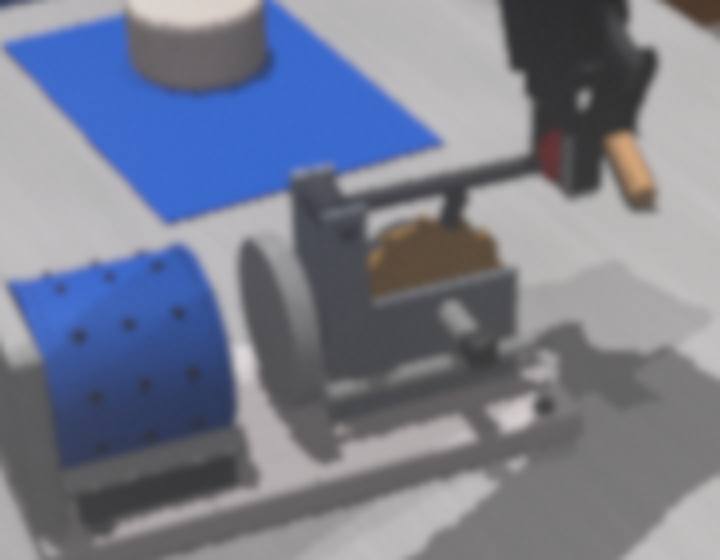

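The pawl is down on the wheel and the jaw is back. I open, then go straight up.

Call:
carry_out(
  series=[
    [[0, 0, 0, 0, 0, 0, 6], [0, 0, 0, 0, 0, 0, 6], [0, 0, 0, 0, 0, 0, 6], [0, 0, 0, 0, 0, 0, 6], [0, 0, 0, 0, 0, 0, 6]],
  ],
)

```text
clock: 7.12
eef_pos: [624.5, 170.1, 117.4]
tool_rot: [-3.141, 0.0, -0.098]
force: [0.4, 0.4, -0.3]
width: 59.9
```

Call:
carry_out(
  series=[
    [[0, 0, -2, 0, 0, 0, 6], [0, 0, -5, 0, 0, 0, 6], [0, 0, -8, 0, 0, 0, 6], [0, 0, -11, 0, 0, 0, 6], [0, 0, -11.5, 0, 0, 0, 6]],
  ],
)

```text
clock: 7.53
eef_pos: [627.7, 170.2, 238.1]
tool_rot: [-3.138, -0.009, -0.099]
force: [0.3, 0.2, 0.0]
width: 60.1
```

Call:
carry_out(
  series=[
    [[0, 0, 0, 0, 0, 0, 6], [0, 0, 0, 0, 0, 0, 6], [0, 0, 0, 0, 0, 0, 6]],
  ],
)

```text
clock: 7.78
eef_pos: [623.6, 169.1, 230.8]
tool_rot: [3.141, 0.003, -0.099]
force: [-0.5, 0.6, -0.7]
width: 60.1
```

```bash
python3 - <<'E'
from cell import *
from h import *
s=read_state();print(s["eef_pos"],s["force"],s["width"])
ax=np.array([np.cos(-.1),np.sin(-.1)]);pe=np.array([-ax[1],ax[0]]);ims=[]
for n in("wrist","side","scene"):
    d=get_image(n);T=toolT(s)@d["T_tool_cam"] if n=="wrist" else d["T"]
    for c,st in red(d,8): print(n,c.round(1),st,onz(d,c,133,T).round(1))
    if n!="wrist":
        x,y=(240,170) if n=="side" else (360,190)
        ims.append(cv2.resize(d["img"][y-90:y+90,x-90:x+90],(400,400),interpolation=cv2.INTER_CUBIC))
    if n=="side":
        Z=d["z_map"].astype(float);v,u=np.mgrid[:420,:560];K=d["mtx"]
        X=np.stack([(u-K[0,2])/K[0,0]*Z,(v-K[1,2])/K[1,1]*Z,Z],-1)[Z>0]
        W=X@T[:3,:3].T+T[:3,3];e=W[:,:2]-(624.5,166.7);a=e@ax;b=e@pe
        q=(abs(b)<50)&(W[:,2]>60)&(W[:,2]<135)
        print(np.histogram(a[q],bins=np.arange(-206,-140,6)))
cv2.imwrite("pics/s7.png",np.hstack(ims))
E
```

```text
[623.63346804 169.08711105 230.76652321] [-0.48599364  0.64795041 -0.73154813] 60.05132573480633
wrist [281.8 203.4] [265 187  34  34 906] [624.4 166.6 133. ]
side [415.9 226.4] [408 220  16  15 172] [ 613.  -183.1  133. ]
(array([146,  38,   0,   0,   0,   0, 310, 121, 117,   2]), array([-206, -200, -194, -188, -182, -176, -170, -164, -158, -152, -146]))
scene [399.9 214.5] [393 208  14  14 134] [625.8 168.5 133. ]
scene [234.5 286.2] [227 278  16  17 207] [ 608.4 -185.5  133. ]
```

View pics/s7.png

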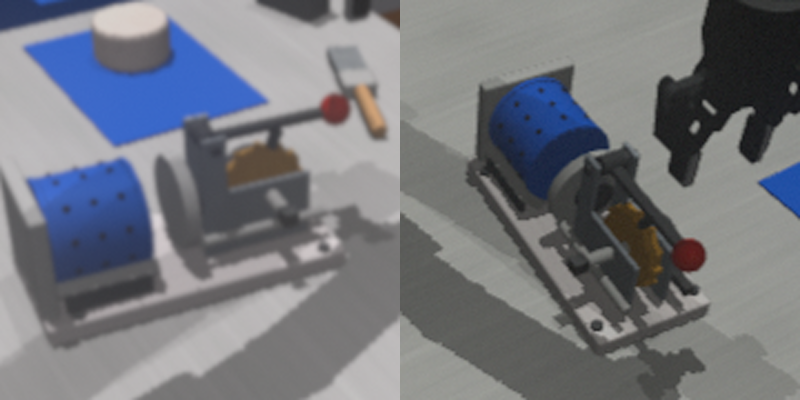

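The blue press's knob is back at its start position (scene pixel (400,214)). The jaw still stands back against the cheeks, the white knob hasn't moved, and the arm is clear.

```bash
python3 -c "
from cell import *
print(finish_job())"
```

```text
the job is handed in; nothing more can be done
None
```

I released the press with the blue mould and handed the job in at about 8 s; no verdict is given. I pinched its red knob from above, lifted it about 33 mm and held it for roughly 2 s. Then I let the pawl down onto the wheel, opened the gripper and went straight up.

What the last checks showed:
- **Blue jaw:** it stands about 29–30 mm back against the cheeks, read from the depth image. That image is only good to a few millimetres, so the 27 mm limit is met but not by a wide measured margin.
- **Blue knob:** it is within about 1 mm of its start position in the wrist and scene views. In the side view my red mask missed it in the last check, but the picture shows it down.
- **White press:** its knob is at the same pixels as at the start, so its pawl is still down. I did not measure its jaw separately.
- **Robot:** it touches nothing, and the tool force is about 1 N, which is noise level.

Two things were off during the grip. The fingers closed to about 27 mm on the 30 mm ball. The tool also stood about 4–5 mm nearer the hinge than commanded while holding the pawl up. Neither changed the result.

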